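# Shut off the ball-inflator air line in the home gym

### The job

The ball inflator is to be unplugged from the air manifold on the gym's bench. Shut the ball valve of the line that carries the round pressure gauge: swing its handle a quarter turn clockwise (seen from above) until it meets its stop and lies square across its pipe. Leave the other line's valve open, as it is.

Things in the scene. Friction and masses are not known exactly. Their poses are not given: they have to be found in the camera images.
- inflator_line: Line to shut, fixed: steel pipe 21 mm across, axis level 65 mm above the bench; brass ball valve, black-sleeved lever handle, round gauge (62 mm wide, top at 135 mm) 70 mm behind the stem. Origin: bench level, straight below the stem the handle turns on. +x: along the pipe from outlet to header, away from the robot; z up. Handle points to -x (outlet) when open, to +y when shut.
- inflator_valve (a joint): Gauge line's handle, rad: 0 open, along pipe; grows clockwise from above; 1.571 shut, across pipe, hard stop. Starts 0 to 0.3, stays where left; turns at 0.35 N m. Sleeve 37 to 115 mm from the stem, 22 mm wide, 100 to 116 mm above the bench. Beneath: pipe, top at 76 mm; saddle 72 mm from the stem, 29 mm wide, top at 80 mm; beside them free down to a board, 18 mm.
- machine_line: The other line, to be left open; fixed: same pipe, valve, handle, sizes and frame as the gauge line, but no gauge, and a thin ribbed brass hose tail as outlet. It stands on the same grey board, parallel to the gauge line, 220 mm to its left or right. Both run from a header pipe across the board, 140 mm behind the stems.
- machine_valve (a joint): Handle of the line without a gauge, rad: same meaning (0 open along the pipe, 1.571 shut). Starts between 0 and 0.1, open, and must stay open.

How it is judged (in metres and radians):
At the end, for the whole second after the job is handed in: The handle of the gauge line stands within 10 degrees of its shut stop (square across the pipe), and the handle of the other line within 15 degrees of open (along its pipe) (value of joint inflator_valve above 1.396 rad and value of joint machine_valve below 0.26 rad); the robot touches nothing.
It fails at once if the other line's valve is turned more than 15 degrees from open (value of joint machine_valve above 0.26 rad).
It also fails if it takes over 32 s, if anything falls off the work surface, if the arm or the gripper's body presses on something with over 40 N, if the wrist force passes 120 N, or if a joint passes its speed limit or range.

### The arm

A 7-joint arm with a two-finger parallel gripper is mounted at the origin on the work surface. World frame = base frame: x ahead of the robot, y to its left, z up, the work surface at z = 0. Lengths are in mm, angles in rad, forces in N, time in s.
With the tool pointing down it reaches from about 425 to 825 mm from the base axis. Payload 3.6 kg.
Tool frame: the origin (TCP) lies between the finger pads; the fingertips stand 17 mm ahead of it and the grasp point (between the pads) lies 2 mm behind it; z points along the fingers, y is the line along which they close (so a half turn about z gives the same grasp; the last joint's range is limited). The gripper opens to 93 mm and grips with 3 to 60 N. Pads are 15 mm wide; open, the fingers measure 128 mm over their backs; the gripper's body (75 mm by 188 mm) begins 65 mm behind the grasp point.
Start: joints at [-0.026, 0.615, -0.013, 1.423, 0.008, 1.103, -0.04], TCP at [649.972, 0.023, 235.64] pointing down, gripper open.
Joint ranges: [-3.12, 3.12], [-0.3, 2.06], [-1.34, 1.32], [0.26, 2.42], [-1.36, 4.5], [0.01, 1.98], [-2.84, 2.84]. Speed limits (rad/s): [2.79, 2.79, 3.14, 3.14, 3.14, 3.14, 3.14].

### API

Orientations are given as a unit quaternion [w, x, y, z].
In Python, from plant import sense, camera, get_calibration, job_done gives the robot as it stands.
- The arm moves only by the tool servo_tool, never from a script. Its argument "steps" is a list of rows, each a list of 7 numbers: the shift along the tool's x, y, z in m, then the turn, a rotation vector about the tool's x, y, z in rad, then the finger opening in m, from 0 to 0.093. A call has 1 to 8 rows; each row shifts and turns the commanded pose from where the row before left it, along the tool's axes as they then stand; what a row does not reach is not made up. A row lasts 1/12 s, in which the tool goes at most 41.7 mm and 7.16 degrees, less where a joint would pass 70% of its speed; a pose out of reach is approached as far as the arm can. A call with a gripper value outside its range is refused whole. The fingers move at their own pace and stop on an object; "grip_force" is the grip in N (left out, the last holds). Time passes only in rows, so rows that do not move let the fingers close. It gives the time, the measured TCP pose, the force, the opening and the grip force at its end, in the units of the state.
- sense(): the state, without advancing time (a new reading comes with each control period).
- camera(name): name is "scene" or "side" or "wrist"; returns (picture, depth): 384x512x3 uint8, blue, green, red; 384x512 float32, mm along the optical axis (not along the pixel's ray), 0 where there is no reading.
- get_calibration(name): a dict with "mtx" (3x3 intrinsics, pixels), "R" (3x3) and "t" (3): a world point X has camera coordinates R X + t; the wrist camera has in their place "T_tool_cam" (4x4, takes a point from camera to tool coordinates, whose origin is the TCP and whose axes are the flange's). Camera axes: x right, y down, z forward; pixel columns grow to the right and rows downward; lengths in mm; the calibration is good to about 2 mm. A picture is of the moment at which its call begins: read the wrist's pose just before it. get_calibration takes no time and is no camera call.
- job_done(): hands the job in; it is judged then, once.
The state is a dict: "clock": time; "qpos": joint angles; "qd": joint speeds; "effort": joint torques, N m; "ee_pos": TCP position; "orientation": TCP orientation; "ft_force": force on the tool from outside, world axes, zero at the start; "wrist_torque": the same for the moment, N m; "finger_gap": finger opening in mm; "grip_force": force on a finger pad.
Only numpy, scipy, OpenCV 4.12 (cv2) and the standard library are available. Lean on these libraries where they do the work, as an engineer would, in place of code of your own. Each camera call takes 0.05 s, during which the arm holds its last target. There are 200 camera calls.

## Working session

There is one attempt and no reset: what is moved stays moved. The work goes in short steps, Python scripts to look and compute and a tool call to move; the robot and the scene stay as the last step left them, time stands still between calls to the robot, and variables do not carry over. Pictures are saved under pics/ and viewed, at most 10 in all, crops included, and the job is handed in when it is done.

Besides the shell and the picture viewer there is one more tool, called after "Request:" by a JSON object that holds its "name" and its "arguments", one argument or row to a line. servo_tool: Moves the arm, as the interface text tells. Its arguments: {"type":"object","properties":{"steps":{"type":"array"},"grip_force":{"type":"number"}},"required":["steps"]}

```bash
mkdir -p pics; cat > h.py <<'E'
import numpy as np,cv2
from plant import sense,camera,get_calibration,job_done
E
python3 - <<'E'
from h import *
s=sense();print(s['clock'],s['ee_pos'],s['orientation'],s['finger_gap'])
for n in('scene','side'):
    p,d=camera(n);cv2.imwrite(f'pics/{n}1.png',p);np.save(f'{n}1.npy',d)
E
```

```text
0.0 [6.49243876e+02 9.89568942e-03 2.34489203e+02] [-0.0008829   0.7070797   0.7071327  -0.00092786] 92.61749459203877
```

View pics/scene1.png

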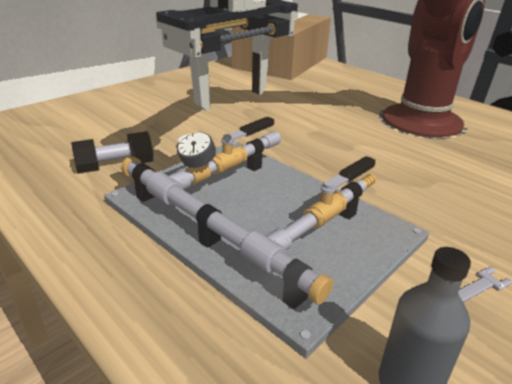

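View pics/side1.png

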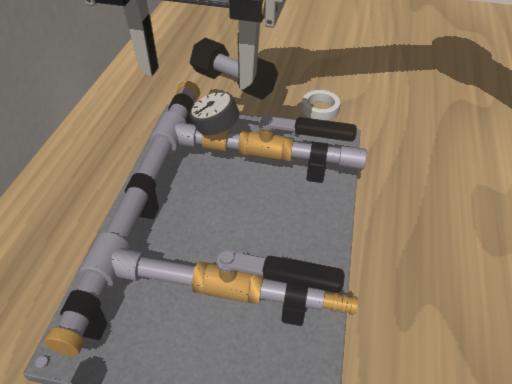

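The scene and side views show the gauge line (gauge at side (213,110), sleeve (297,127)–(355,131)). The other line's stem is at (227,258), with its sleeve at (266,270)–(343,278). Next I turn these pixels into positions.

```bash
cat >> h.py <<'E'
def w(n,d,u,v,r=1):
    c=get_calibration(n);z=np.median(d[v-r:v+r+1,u-r:u+r+1])
    return c['R'].T@(z*np.linalg.inv(c['mtx'])@[u,v,1]-c['t'])
E
python3 - <<'E'
from h import *
d=np.load('side1.npy')
for k,(u,v) in dict(gauge=(211,108),stem=(265,132),s0=(300,126),smid=(326,128),s1=(352,131),pipeend=(355,154),valve=(265,145),pipe=(305,150),ostem=(227,256),os0=(268,267),os1=(338,276),opipe0=(155,266),opipe1=(310,293),board=(250,210)).items(): print(k,w('side',d,u,v).round(1))
d=np.load('scene1.npy')
for k,(u,v) in dict(gauge=(194,146),stem=(228,140),s0=(247,131),s1=(270,122),os0=(345,174),os1=(372,162),ostem=(330,184)).items(): print(k,w('scene',d,u,v).round(1))
# sleeve pixels (dark, z 100-120) by segmentation
c=get_calibration('side');d=np.load('side1.npy');im=cv2.imread('pics/side1.png')
v,u=np.mgrid[0:384,0:512];P=np.stack([u,v,np.ones_like(u)],-1)*d[...,None]
P=P@0+((np.stack([u,v,np.ones_like(u)],-1)@np.linalg.inv(c['mtx']).T)*d[...,None]-c['t'])@c['R']
for n,(a,b,e,f) in dict(g=(290,110,365,145),o=(255,250,350,300)).items():
    m=np.zeros(d.shape,bool);m[b:f,a:e]=1
    m&=(im.max(2)<60)&(P[...,2]>98)&(P[...,2]<124)
    q=P[m];vv=np.linalg.svd(q[:,:2]-q[:,:2].mean(0),full_matrices=False)[2][0]
    t=q[:,:2]@vv;print(n,m.sum(),q.mean(0),np.degrees(np.arctan2(vv[1],vv[0])),q.min(0),q.max(0))
E
```

```text
gauge [661.3 -68.1 125.4]
stem [590.6 -72.7  96.1]
s0 [545.8 -73.6 114.6]
smid [513.3 -76.6 115.5]
s1 [481.1 -78.8 115.5]
pipeend [471.4 -79.9  77.5]
valve [589.2 -68.6  77.2]
pipe [536.3 -76.1  73.4]
ostem [580.5 138.9 113.7]
os0 [538.3 143.1 116.3]
os1 [472.1 136.9 116.6]
opipe0 [659.7 145.2  75.8]
opipe1 [495.  136.2  74.9]
board [592.8  -1.6  19. ]
gauge [669.1 -70.6 120.2]
stem [593.5 -73.7 105.3]
s0 [550.  -71.6 110.1]
s1 [489.1 -73.3 109.5]
os0 [541.4 140.6 111.4]
os1 [477.8 146.6 111.5]
ostem [582.3 143.9 111.8]Traceback (most recent call last):
  File "<stdin>", line 9, in <module>
ValueError: matmul: Input operand 1 does not have enough dimensions (has 0, gufunc core with signature (n?,k),(k,m?)->(n?,m?) requires 1)
```

Request:
{"name": "servo_tool", "arguments": {
  "steps": [
    [-0.019, -0.024, 0, 0, 0, 0, 0],
    [-0.019, -0.024, 0, 0, 0, 0, 0],
    [-0.019, -0.024, 0, 0, 0, 0, 0],
    [-0.019, -0.024, 0, 0, 0, 0, 0],
    [-0.019, -0.024, 0, 0, 0, 0, 0],
    [-0.019, -0.024, 0, 0, 0, 0, 0],
    [0, 0, 0, 0, 0, 0, 0],
    [0, 0, 0, 0, 0, 0, 0]
  ],
  "grip_force": 20
}}

```text
clock: 0.77
ee_pos: [504.6, -115.5, 235.7]
orientation: [-0.0, 0.708, 0.706, -0.0]
ft_force: [0.2, 1.0, -0.5]
finger_gap: 44.1
grip_force: 0.0
```

```bash
python3 - <<'E'
from h import *
s=sense();print(s['clock'],s['ee_pos'],s['orientation'],s['finger_gap'])
p,d=camera('wrist');cv2.imwrite('pics/wrist1.png',p);np.save('wrist1.npy',d)
np.save('wp.npy',np.r_[s['ee_pos'],s['orientation']])
a=np.radians(3.2);ex=np.array([np.cos(a),np.sin(a)]);ey=np.array([-ex[1],ex[0]])
S=np.array([591,-75.]);prev=None
for D in range(0,96,10):
    f=np.radians(D);n=np.sin(f-0)*ex+np.cos(f)*ey;di=-np.cos(f)*ex+np.sin(f)*ey
    h=17.5*abs(n[0])+7.5*abs(n[1]);c=S+85*di-(11+h)*n
    print(D,c.round(0),None if prev is None else (c-prev).round(0));prev=c
E
```

```text
0.7667 [ 504.62185626 -115.45457832  235.65816232] [-2.03286623e-04  7.08397016e-01  7.05814031e-01 -4.24984168e-04] 44.10390156529027
0 [507. -99.] None
10 [504. -85.] [-3. 14.]
20 [503. -73.] [-1. 13.]
30 [504. -60.] [ 1. 13.]
40 [506. -46.] [ 3. 13.]
50 [512. -33.] [ 5. 13.]
60 [520. -20.] [ 8. 13.]
70 [530.  -9.] [10. 11.]
80 [543.   1.] [13. 10.]
90 [557.   8.] [15.  7.]
```

View pics/wrist1.png

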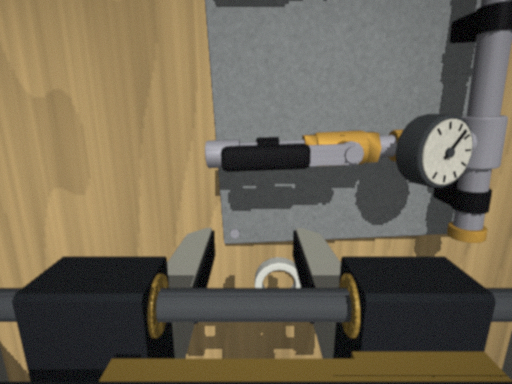

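The wrist view shows the sleeve from (222,157) to (309,155), the stem at (352,153), and nothing below the closing fingers except a ring beside the board, to the right. I'll measure the handle from here and finish closing the fingers.

```bash
python3 - <<'E'
from h import *
from scipy.spatial.transform import Rotation as R
c=get_calibration('wrist');T=c['T_tool_cam'];d=np.load('wrist1.npy');p=np.load('wp.npy')
r=R.from_quat(p[[4,5,6,3]])
for k,(u,v) in dict(s0=(305,155),s1=(226,157),stem=(352,153),pipe=(216,150),gauge=(446,152),ring=(280,268)).items():
    z=np.median(d[v-1:v+2,u-1:u+2]);q=T[:3,:3]@(z*np.linalg.inv(c['mtx'])@[u,v,1])+T[:3,3]
    print(k,(r.apply(q)+p[:3]).round(1))
E
```

```text
s0 [548.8 -79.8 116. ]
s1 [481.3 -81.2 116.2]
stem [589.6 -78.6 113.5]
pipe [468.4 -80.   77.9]
gauge [662.5 -76.3 126.3]
ring [ 538.2 -238.8   19.2]
```

Request:
{"name": "servo_tool", "arguments": {
  "steps": [
    [0, 0, 0, 0, 0, 0, 0],
    [0, 0, 0, 0, 0, 0, 0],
    [0, 0, 0, 0, 0, 0, 0],
    [0, 0, 0, 0, 0, 0, 0],
    [0, 0, 0, 0, 0, 0, 0],
    [0, 0, 0, 0, 0, 0, 0]
  ]
}}

```text
clock: 1.32
ee_pos: [506.1, -113.7, 235.5]
orientation: [-0.0, 0.707, 0.707, -0.0]
ft_force: [0.5, 0.0, -0.4]
finger_gap: 1.7
grip_force: 0.0
```

Request:
{"name": "servo_tool", "arguments": {
  "steps": [
    [0, 0, 0.032, 0, 0, 0, 0],
    [0, 0, 0.032, 0, 0, 0, 0],
    [0, 0, 0.032, 0, 0, 0, 0],
    [0, 0, 0.032, 0, 0, 0, 0],
    [0, 0, 0, 0, 0, 0, 0],
    [0, 0, 0, 0, 0, 0, 0]
  ]
}}

```text
clock: 1.82
ee_pos: [505.2, -113.8, 106.8]
orientation: [-0.002, 0.707, 0.707, -0.001]
ft_force: [-0.3, 0.2, -0.5]
finger_gap: 0.4
grip_force: 0.0
```

Request:
{"name": "servo_tool", "arguments": {
  "steps": [
    [0.007, 0, 0, 0, 0, 0, 0],
    [0.007, 0, 0, 0, 0, 0, 0],
    [0.007, -0.001, 0, 0, 0, 0, 0],
    [0.007, 0, 0, 0, 0, 0, 0],
    [0.007, 0, 0, 0, 0, 0, 0],
    [0.007, 0, 0, 0, 0, 0, 0]
  ]
}}

```text
clock: 2.32
ee_pos: [507.3, -74.6, 109.7]
orientation: [0.004, 0.708, 0.706, 0.001]
ft_force: [2.3, -7.3, -1.5]
finger_gap: 0.6
grip_force: 2.8
```

Request:
{"name": "servo_tool", "arguments": {
  "steps": [
    [0.007, 0, 0, 0, 0, 0, 0],
    [0.007, 0.001, 0, 0, 0, 0, 0],
    [0.006, 0.001, 0, 0, 0, 0, 0],
    [0.006, 0.002, 0, 0, 0, 0, 0],
    [0.006, 0.002, 0, 0, 0, 0, 0],
    [0.006, 0.003, 0, 0, 0, 0, 0],
    [0.006, 0.003, 0, 0, 0, 0, 0],
    [0.006, 0.004, 0, 0, 0, 0, 0]
  ]
}}

```text
clock: 2.98
ee_pos: [520.6, -24.1, 109.3]
orientation: [0.001, 0.708, 0.706, -0.001]
ft_force: [-1.5, -4.8, -0.1]
finger_gap: 0.3
grip_force: 2.3
```

Request:
{"name": "servo_tool", "arguments": {
  "steps": [
    [0.006, 0.005, 0, 0, 0, 0, 0],
    [0.006, 0.005, 0, 0, 0, 0, 0],
    [0.005, 0.006, 0, 0, 0, 0, 0],
    [0.005, 0.006, 0, 0, 0, 0, 0]
  ]
}}

```text
clock: 3.32
ee_pos: [541.5, -1.3, 108.9]
orientation: [0.0, 0.708, 0.707, -0.002]
ft_force: [-3.7, -5.1, 1.7]
finger_gap: 0.5
grip_force: 2.1
```

Request:
{"name": "servo_tool", "arguments": {
  "steps": [
    [0.003, 0.006, 0, 0, 0, 0, 0],
    [0.002, 0.005, 0, 0, 0, 0, 0],
    [0.001, 0.004, 0, 0, 0, 0, 0]
  ]
}}

```text
clock: 3.57
ee_pos: [557.6, 6.1, 108.4]
orientation: [-0.0, 0.707, 0.707, -0.0]
ft_force: [-3.4, -2.3, 1.5]
finger_gap: 0.3
grip_force: 2.0
```

```bash
python3 - <<'E'
from h import *
p,d=camera('side');cv2.imwrite('pics/side2.png',p);np.save('side2.npy',d)
E
```

```text
(no output)
```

View pics/side2.png

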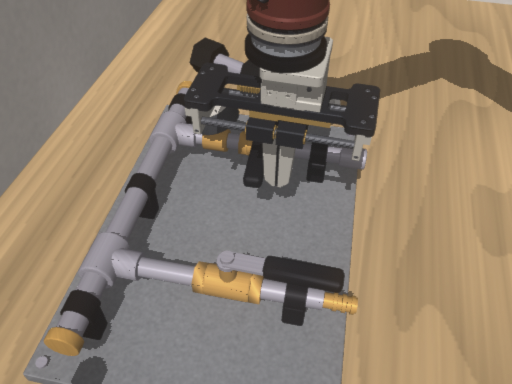

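The handle sleeve's end is at (252,180), pushed nearly square, with the fingers at (278,170). The other handle has not moved. I'll keep pushing in +x until the stop shows in the force.

Request:
{"name": "servo_tool", "arguments": {
  "steps": [
    [0, 0.003, 0, 0, 0, 0, 0],
    [0, 0.002, 0, 0, 0, 0, 0],
    [0, 0, 0, 0, 0, 0, 0]
  ]
}}

```text
clock: 3.87
ee_pos: [560.5, 6.8, 108.0]
orientation: [-0.002, 0.707, 0.707, -0.002]
ft_force: [-7.0, -0.6, 8.2]
finger_gap: 0.6
grip_force: 4.2
```

Request:
{"name": "servo_tool", "arguments": {
  "steps": [
    [0, 0.002, 0, 0, 0, 0, 0],
    [0, 0.001, 0, 0, 0, 0, 0],
    [0, 0, 0, 0, 0, 0, 0]
  ]
}}

```text
clock: 4.12
ee_pos: [560.6, 6.8, 107.9]
orientation: [-0.005, 0.707, 0.707, -0.004]
ft_force: [-12.1, -0.8, 10.9]
finger_gap: 0.6
grip_force: 6.8
```

The tool has stopped advancing and the force is rising, so the handle is at its stop. Back off and lift.

Request:
{"name": "servo_tool", "arguments": {
  "steps": [
    [0, -0.008, 0, 0, 0, 0, 0],
    [0, -0.015, 0, 0, 0, 0, 0],
    [0, -0.01, 0, 0, 0, 0, 0],
    [0, 0, -0.03, 0, 0, 0, 0],
    [0, 0, -0.035, 0, 0, 0, 0],
    [0, 0, -0.035, 0, 0, 0, 0],
    [0, -0.02, -0.03, 0, 0, 0, 0],
    [0, 0, 0, 0, 0, 0, 0]
  ]
}}

```text
clock: 4.78
ee_pos: [515.9, 7.6, 244.3]
orientation: [0.004, 0.707, 0.708, 0.006]
ft_force: [0.0, -0.8, -0.8]
finger_gap: 0.7
grip_force: 0.0
```

Request:
{"name": "servo_tool", "arguments": {
  "steps": [
    [0, -0.02, 0, 0, 0, 0, 0],
    [0, 0, 0, 0, 0, 0, 0],
    [0, 0, 0, 0, 0, 0, 0]
  ]
}}

```text
clock: 5.03
ee_pos: [493.6, 7.0, 237.8]
orientation: [0.0, 0.707, 0.708, 0.001]
ft_force: [0.7, -0.6, 0.3]
finger_gap: 0.2
grip_force: 0.0
```

```bash
python3 - <<'E'
from h import *
p,d=camera('scene');cv2.imwrite('pics/scene3.png',p)
p,d=camera('side');cv2.imwrite('pics/side3.png',p);s=sense();print(s['ee_pos'],s['ft_force'])
c=get_calibration('side')
v,u=np.mgrid[0:384,0:512]
P=((np.stack([u,v,np.ones_like(u)],-1)@np.linalg.inv(c['mtx']).T)*d[...,None]-c['t'])@c['R']
m=(p.max(2)<60)&(P[...,2]>108)&(P[...,2]<122)&(abs(P[...,0]-585)<40)&(P[...,1]>-45)&(P[...,1]<60)
q=P[m][:,:2];vx,vy,_,_=cv2.fitLine(q.astype(np.float32),cv2.DIST_HUBER,0,.01,.01).ravel()
print(m.sum(),q.mean(0),np.degrees(np.arctan2(vy,vx)),q.min(0),q.max(0))
E
```

```text
[494.21059789   6.58354283 237.43520171] [ 0.24378025  0.28928782 -0.24370504]
855 [585.79015842   2.19991382] -88.336235 [575.0834829 -41.6689045] [597.76264965  35.51385899]
```

View pics/side3.png

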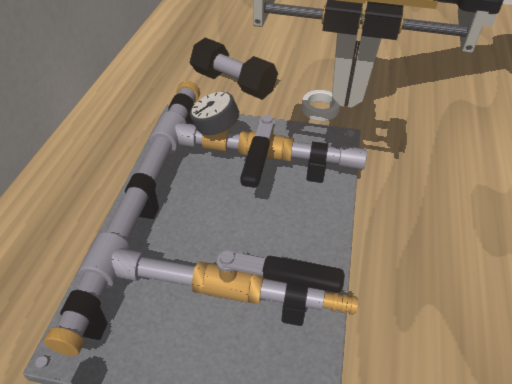

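The gauge-line handle lies square across its pipe, from (267,123) to (252,183), at a measured 91.7° with the pipe at roughly 2–3°. The other handle is still along its pipe, and the gripper is clear.

```bash
python3 -c "
from h import *
print(job_done())"
```

```text
the job is handed in; nothing more can be done
None
```

The gauge line's valve is shut against its stop and square across its pipe; the other line's valve is still open, the arm is clear, and the job was handed in at about 5 s on the robot's clock (no verdict came back).

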